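Make up a honey kit and a cheese kit on two presentation boards

ROBOT

A 6-joint arm with a two-finger parallel gripper is mounted at the origin on a cart in front of the work surface, level with it; the furniture and walls round the work are solid. World frame = base frame: x ahead of the robot, y to its left, z up, the work surface at z = 0. Lengths are in m, angles in rad, forces in N, time in s.
With the tool pointing down it reaches from about 0.4 to 0.925 m from the base axis. Payload 12.5 kg.
Tool frame: the origin (TCP) lies between the finger pads; the fingertips stand 22 mm ahead of it and the grasp point (between the pads) lies 3 mm ahead of it; z points along the fingers, y is the line along which they close (so a half turn about z gives the same grasp; the last joint's range is limited). The gripper opens to 95 mm and grips with 3 to 60 N. Pads are 20 mm wide; open, the fingers measure 119 mm over their backs; the gripper's body (75 mm by 180 mm) begins 59 mm behind the grasp point.
Start: joints at [1.016, 0.491, 1.559, -0, 1.092, -0.106], TCP at [0.271, 0.563, 0.208] pointing down, gripper open.
Joint ranges: [-3.1, 3.1], [-0.84, 2.19], [0.05, 2.79], [-1.13, 4.28], [0.06, 2.93], [-2.69, 2.69]. Speed limits (rad/s): [2.22, 2.22, 2.79, 3.14, 3.14, 3.14].

INTERFACE

Orientations are given as [roll, pitch, yaw] about the fixed x, y, z axes, in that order (R = Rz(yaw) Ry(pitch) Rx(roll)).
In Python, from workcell import status, camera, camera_info, bot gives the robot as it stands.
- The arm moves only by the tool drive_tool, never from a script. Its argument "targets" is a list of rows, each a list of 3 entries, a list of its own where there are three numbers: the shift along the tool's x, y, z in m, then the turn, a rotation vector about the tool's x, y, z in rad, then the closure in counts, from 0 (fully open) to 255 (shut). In form: [[[tx, ty, tz], [wx, wy, wz], jaw], ...]. A call has 1 to 10 rows; each row is the pose to reach, as a shift and turn from the pose commanded when the call began, along the tool's axes at that moment; what a row does not reach only later rows make up. A row lasts 1/12 s, in which the tool goes at most 41.7 mm and 7.16 degrees, less where a joint would pass 70% of its speed; a pose out of reach is approached as far as the arm can. A call with a gripper value outside its range is refused whole. The fingers move at their own pace and stop on an object; "newtons" is the grip in N (left out, the last holds). Time passes only in rows, so rows that repeat a pose let the fingers close. It gives the time, the measured TCP pose, the force, the opening and the grip force at its end, in the units of the state.
- status.get_obs(): the state, without advancing time (a new reading comes with each control period).
- camera(name): name is "side" or "top"; returns (picture, depth): 400x640x3 uint8, red, green, blue; 400x640 float32, m along the optical axis (not along the pixel's ray), 0 where there is no reading.
- camera_info(name): a dict with "camera_matrix" (3x3 intrinsics, pixels), "T" (4x4, takes a point from camera to world coordinates). Camera axes: x right, y down, z forward; pixel columns grow to the right and rows downward; lengths in m; the calibration is good to about 2 mm. A picture is of the moment at which its call begins. camera_info takes no time and is no camera call.
- bot.finish_job(): hands the job in; it is judged then, once.
The state is a dict: "t": time; "q": joint angles; "joint_vel": joint speeds; "effort": joint torques, N m; "ee_pos": TCP position; "orientation": TCP orientation; "wrist_force": force on the tool from outside, world axes, zero at the start; "wrist_torque": the same for the moment, N m; "width": finger opening in m; "finger_force": force on a finger pad.
Only numpy, scipy, OpenCV 4.12 (cv2) and the standard library are available. Lean on these libraries where they do the work, as an engineer would, in place of code of your own. Each camera call takes 0.05 s, during which the arm holds its last target. There are 200 camera calls.

TASK

Make up two gift kits on the wooden boards from the cheeses and jars that stand singly beside and behind them (the rows further back and at the far left are display stock). On the board with the round and the long recess, stand one drum cheese in the round recess and both hexagonal honey jars in the long recess, close-packed with a flat side against a flat side; on the board with the round and the square recess, stand the other drum cheese in the round recess and the ash-grey truncated-pyramid cheese in the square one. Everything stands upright on its recess floor, and the pointed pyramid and the log cheese stay where they are.

Things in the scene. Friction and masses are not known exactly. Their poses are not given: they have to be found in the camera images.
- honey_board: Fixed light wooden board 206 x 98 mm, 14 mm thick, with two dark-floored recesses 9 mm deep (their floors 5 mm above the deck): a round one 82 mm across and a long one 102 x 66 mm. Origin: centre of its underside, on the deck. x along its length, y across it, z up. Centre of the round recess at x = -54 mm, y = 0; centre of the long recess at x = +45 mm, y = 0, its 102 mm side along x.
- cheese_board: Fixed light wooden board 186 x 98 mm, 14 mm thick, with two dark-floored recesses 9 mm deep (their floors 5 mm above the deck): a round one 82 mm across and a square one of 82 x 82 mm. Origin: centre of its underside, on the deck. x along its length, y across it, z up. Centre of the round recess at x = -44 mm, y = 0; centre of the square recess at x = +45 mm, y = 0.
- jar_a_center (a point): small hexagonal amber honey jar with a round brass lid, one of two alike: 42 mm across flats, 48.5 mm across corners, hexagon 42 mm tall, with the lid (37 mm across) 54 mm tall. Point: its centre, 27 mm above its foot. z up; the flat sides face along its x axis and every 60 degrees from it. 0.13 kg, loose.
- jar_b_center (a point): small hexagonal amber honey jar with a round brass lid, one of two alike: 42 mm across flats, 48.5 mm across corners, hexagon 42 mm tall, with the lid (37 mm across) 54 mm tall. Point: its centre, 27 mm above its foot. z up; the flat sides face along its x axis and every 60 degrees from it. 0.13 kg, loose.
- drum_a_center (a point): tall whitish drum-shaped goat cheese, one of two alike, standing upright: about 63 mm across, 72 mm tall. Point: its centre, 36 mm above its foot. z up. 0.21 kg, loose, firm. It stands singly near the boards; the like cheeses in the rows at the back and far left are fixed display.
- drum_b_center (a point): tall whitish drum-shaped goat cheese, one of two alike, standing upright: about 63 mm across, 72 mm tall. Point: its centre, 36 mm above its foot. z up. 0.21 kg, loose, firm. It stands singly near the boards; the like cheeses in the rows at the back and far left are fixed display.
- brick_center (a point): ash-grey goat cheese in the shape of a truncated pyramid with a flat top: foot 57 mm (along its x) by 63 mm (along its y), 56 mm tall, narrowing upward. Point: on its axis half-way up, 28 mm above its foot. z up. 0.16 kg, loose, firm; take it across the 57 mm width, low down. It stands singly near the boards.
- pyramid_center (a point): bystander: whitish pointed pyramid cheese, 77 x 79 mm, 80 mm tall, loose. Point: half-way up, 40 mm above its foot. Not to be moved.
- log_center (a point): bystander: ash-grey log cheese lying on its side, 43 mm (x) by 144 mm (y), 38 mm tall, loose. Point: its centre, 19 mm up. Not to be moved.
Not all that is in view belongs to the job. What is shaped like the part that bears drum_a_center but blue or turquoise is not meant.

How it is judged:
At the end, for the whole second after the job is handed in: Released, at rest, upright on the recess floors (4 mm): 206 mm board: a drum in the round recess, both jars in the long one, axes under 46.5 mm apart, flats parallel within 0.2 rad; 186 mm board: the other drum in the round recess, truncated pyramid in the square one; centres within 14 mm (x of jar_a_center in the frame of honey_board between 0.012 and 0.078 m and y of jar_a_center in the frame of honey_board between -0.0135 and 0.0135 m and z of jar_a_center in the frame of honey_board between 0.028 and 0.036 m and angle between each of jar_a_center, jar_b_center, brick_center's own z axis and vertical below 0.1 rad and x of jar_b_center in the frame of honey_board between 0.012 and 0.078 m and y of jar_b_center in the frame of honey_board between -0.0135 and 0.0135 m and z of jar_b_center in the frame of honey_board between 0.028 and 0.036 m and horizontal distance between jar_a_center and jar_b_center below 0.0465 m and (angle between the x axis of jar_a_center and the x axis of jar_b_center, either way round below 0.2 rad or angle between the x axis of jar_a_center and the x axis of jar_b_center, either way round between 0.847198 and 1.2472 rad) and x of brick_center in the frame of cheese_board between 0.031 and 0.059 m and y of brick_center in the frame of cheese_board between -0.014 and 0.014 m and z of brick_center in the frame of cheese_board between 0.029 and 0.037 m and ((x of drum_a_center in the frame of honey_board between -0.068 and -0.04 m and y of drum_a_center in the frame of honey_board between -0.014 and 0.014 m and z of drum_a_center in the frame of honey_board between 0.037 and 0.045 m and angle between each of drum_a_center, drum_b_center's own z axis and vertical below 0.1 rad and x of drum_b_center in the frame of cheese_board between -0.058 and -0.03 m and y of drum_b_center in the frame of cheese_board between -0.014 and 0.014 m and z of drum_b_center in the frame of cheese_board between 0.037 and 0.045 m) or (x of drum_b_center in the frame of honey_board between -0.068 and -0.04 m and y of drum_b_center in the frame of honey_board between -0.014 and 0.014 m and z of drum_b_center in the frame of honey_board between 0.037 and 0.045 m and angle between each of drum_b_center, drum_a_center's own z axis and vertical below 0.1 rad and x of drum_a_center in the frame of cheese_board between -0.058 and -0.03 m and y of drum_a_center in the frame of cheese_board between -0.014 and 0.014 m and z of drum_a_center in the frame of cheese_board between 0.037 and 0.045 m)) and linear speed of each of jar_a, jar_b, drum_a, drum_b, brick below 0.01 m/s); the robot touches nothing.
It fails at once if the pointed pyramid is moved by more than 20 mm (distance of pyramid_center from where it was at the start of the episode above 0.02 m).
It fails at once if the log cheese is moved by more than 20 mm (distance of log_center from where it was at the start of the episode above 0.02 m).
It also fails if it takes over 134 s, if anything falls off the work surface, if the arm or the gripper's body presses on something with over 40 N, if the wrist force passes 120 N, or if a joint passes its speed limit or range.

## Working session

There is one attempt and no reset: what is moved stays moved. The work goes in short steps, Python scripts to look and compute and a tool call to move; the robot and the scene stay as the last step left them, time stands still between calls to the robot, and variables do not carry over. Pictures are saved under pics/ and viewed, at most 14 in all, crops included, and the job is handed in when it is done.

Besides the shell and the picture viewer there is one more tool, called after "Emit:" as a command line: name --argument value ..., lists and objects as JSON in quotes. drive_tool: Moves the arm, as the interface text tells. Its arguments: {"type":"object","properties":{"targets":{"type":"array","items":{"type":"array"}},"newtons":{"type":"number"}},"required":["targets"]}

```bash
mkdir -p pics
cat > h.py <<'E'
import numpy as np, cv2
from workcell import status, camera, camera_info, bot
def snap(name,tag):
    im,d=camera(name); cv2.imwrite(f'pics/{tag}.png',im[:,:,::-1]); np.save(f'pics/{tag}.npy',d); return im,d
def cloud(name,d):
    I=camera_info(name);K=np.array(I['camera_matrix']);T=np.array(I['T'])
    v,u=np.mgrid[:d.shape[0],:d.shape[1]]
    P=np.stack([(u-K[0,2])/K[0,0]*d,(v-K[1,2])/K[1,1]*d,d],-1)
    return P@T[:3,:3].T+T[:3,3]
E
python3 - <<'E'
from h import *
print(status.get_obs())
for n in('top','side'):
    im,d=snap(n,n+'0'); print(n,np.round(camera_info(n)['T'],3).tolist(),np.round(camera_info(n)['camera_matrix'],0).tolist())
E
```

```text
{'t': 0.0, 'q': array([ 1.01641109e+00,  4.91575272e-01,  1.55945056e+00,  2.84450547e-06,
        1.09168639e+00, -1.05585543e-01]), 'joint_vel': array([ 6.30155625e-05,  1.26651784e-04, -1.07649528e-04,  1.64626265e-03,
       -3.43336374e-04, -4.44593696e-04]), 'effort': array([-3.89075558e-04, -6.12653446e+01, -2.58172649e+01,  6.91817561e-02,
        4.83672868e-02, -1.88131025e-04]), 'ee_pos': array([0.27101732, 0.56290755, 0.2075516 ]), 'orientation': array([-3.14047958e+00, -1.20499883e-04,  2.69279158e+00]), 'wrist_force': array([ 1.05125026,  0.17319568, -0.53527856]), 'wrist_torque': array([ 0.00163191, -0.0058382 ,  0.05339524]), 'finger_force': 0.0, 'width': 0.09514608222526962}
top [[0.002, -0.989, 0.145, 0.463], [-1.0, -0.001, 0.002, 0.007], [-0.002, -0.145, -0.989, 1.242], [0.0, 0.0, 0.0, 1.0]] [[379.0, 0.0, 316.0], [0.0, 379.0, 196.0], [0.0, 0.0, 1.0]]
side [[0.823, -0.362, 0.439, -0.025], [-0.569, -0.506, 0.649, -0.962], [-0.013, -0.783, -0.622, 0.954], [0.0, 0.0, 0.0, 1.0]] [[388.0, 0.0, 320.0], [0.0, 388.0, 202.0], [0.0, 0.0, 1.0]]
```

View pics/top0.png

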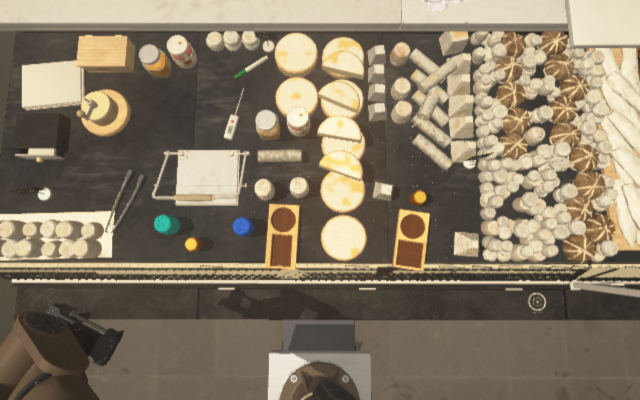

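View pics/side0.png

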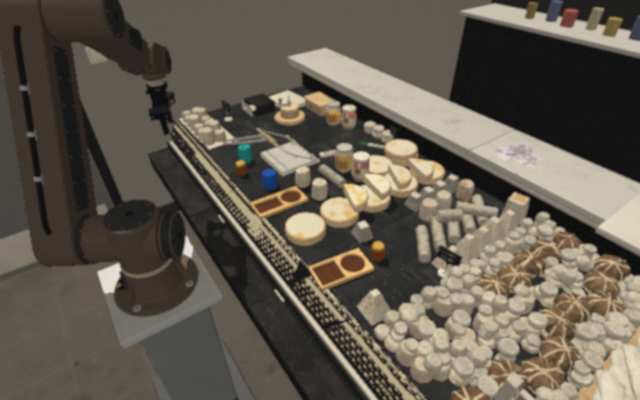

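Run:
```python
from h import *
im=cv2.imread('pics/top0.png');d=np.load('pics/top0.npy')
a=cv2.resize(im[170:275,225:325],None,fx=4,fy=4,interpolation=cv2.INTER_CUBIC)
b=cv2.resize(im[170:275,365:465],None,fx=4,fy=4,interpolation=cv2.INTER_CUBIC)
cv2.imwrite('pics/c1.png',np.hstack([a,b])[:, :800])
P=cloud('top',d)
for n,(u,v) in dict(jar1=(193,244),jar2=(419,198),d1=(264,187),d2=(298,185),brick=(382,189),pyr=(466,241),log=(280,156),bd1=(269,240),bd2=(398,240),deck=(350,270)).items():
    print(n,np.round(P[v,u],3))
```

```text
jar1 [0.485 0.395 0.052]
jar2 [ 0.631 -0.315  0.052]
d1 [0.662 0.175 0.071]
d2 [0.669 0.068 0.071]
brick [ 0.659 -0.197  0.058]
pyr [ 0.496 -0.455  0.056]
log [0.771 0.13  0.037]
bd1 [0.499 0.163 0.01 ]
bd2 [ 0.5   -0.253  0.012]
deck [ 0.403 -0.1   -0.017]
```

View pics/c1.png

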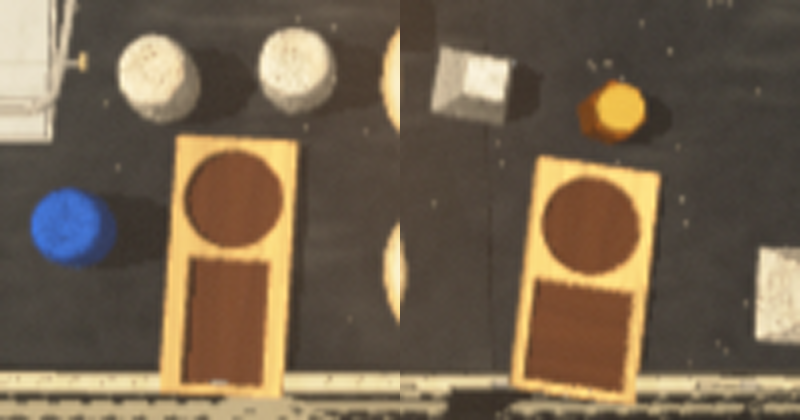

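```bash
cat >> h.py <<'E'
def ray(name,uv,z):
    I=camera_info(name);K=np.array(I['camera_matrix']);T=np.array(I['T'])
    r=np.array([(uv[0]-K[0,2])/K[0,0],(uv[1]-K[1,2])/K[1,1],1])@T[:3,:3].T
    return T[:3,3]+r*(z-T[2,3])/r[2]
E
python3 - <<'E'
from h import *
im=cv2.imread('pics/top0.png');d=np.load('pics/top0.npy');P=cloud('top',d)
def top(n,u,v,zmin,r=14):
    S=np.s_[v-r:v+r,u-r:u+r]; p=P[S].reshape(-1,3); m=(p[:,2]>zmin)&(p[:,2]<.1); q=p[m]
    c,s,a=cv2.minAreaRect((q[:,:2]*1000).astype(np.float32)); print(n,m.sum(),'mean',q.mean(0).round(4),'rect',np.round(c,1),np.round(s,1),round(a,1))
top('jar1',193,244,.049);top('jar2',419,198,.049);top('d1',264,187,.066);top('d2',298,185,.066);top('brick',382,189,.051);top('brickall',382,189,.012);top('pyr',466,241,.012,20)
# recesses: brown pixels
for n,(x0,y0,x1,y1) in dict(hr=(268,206,300,233),hl=(266,233,300,268),cr=(397,212,430,239),cs=(394,239,430,269)).items():
    b=im[y0:y1,x0:x1].astype(int); hsv=cv2.cvtColor(im[y0:y1,x0:x1],cv2.COLOR_BGR2HSV)
    m=((b[:,:,2]<150)&(b[:,:,2]-b[:,:,0]>25)).astype(np.uint8)
    k,l,st,ce=cv2.connectedComponentsWithStats(m); i=1+st[1:,4].argmax()
    v,u=np.where(l==i); W=np.array([ray('top',(a+x0,c+y0),.010)[:2] for a,c in zip(u,v)])*1000
    c,s,a=cv2.minAreaRect(W.astype(np.float32)); print(n,len(u),'mean',W.mean(0).round(1),'rect',np.round(c,1),np.round(s,1),round(a,1))
for n,c in dict(h=[(269.25,204),(299.75,204.75)],c=[(400.2,209),(429.9,213.5)]).items():
    print(n,[ray('top',p,.014).round(4) for p in c])
# rail profile
for v in range(258,285,3): print(v,P[v,340].round(3),P[v,283].round(3))
E
```

```text
jar1 112 mean [0.4865 0.4021 0.0534] rect [486.5 402.1] [34.6 34.1] 89.3
jar2 102 mean [ 0.6372 -0.3173  0.0534] rect [ 637.1 -316.6] [32.8 34.6] 0.7
d1 211 mean [0.663  0.1788 0.0701] rect [662.9 178.2] [50.1 51.2] 89.4
d2 209 mean [0.67   0.0675 0.0701] rect [670.1  66.8] [50.1 54.9] 11.2
brick 104 mean [ 0.6598 -0.2103  0.0544] rect [ 660.5 -210.6] [35.2 34.3] 78.2
brickall 258 mean [ 0.6573 -0.2046  0.0409] rect [ 661.3 -208.7] [56.2 50.5] 78.5
pyr 533 mean [ 0.4917 -0.4724  0.0416] rect [ 508.5 -489.6] [ 93.7 114.1] 82.7
hr 447 mean [565.8 120.5] rect [566.4 120. ] [74.4 75.7] 45.6
hl 596 mean [466.7 125.7] rect [466.4 125.6] [63.5 97. ] 87.1
cr 434 mean [ 544.8 -300.4] rect [ 545.  -300.3] [71.4 72.1] 0.1
cs 582 mean [ 456.2 -287.5] rect [ 456.1 -287.7] [78.1 77.2] 81.4
h [array([0.6157, 0.1645, 0.014 ]), array([0.6134, 0.0648, 0.014 ])]
c [array([ 0.5999, -0.2627,  0.014 ]), array([ 0.5853, -0.3589,  0.014 ])]
258 [ 0.442 -0.064  0.031] [ 0.441  0.118 -0.001]
261 [ 0.432 -0.066 -0.003] [0.432 0.117 0.008]
264 [ 0.423 -0.066 -0.002] [0.422 0.118 0.003]
267 [ 0.413 -0.066  0.004] [0.413 0.116 0.016]
270 [ 0.403 -0.067 -0.02 ] [ 0.403  0.119 -0.013]
273 [ 0.392 -0.068 -0.037] [ 0.391  0.121 -0.042]
276 [ 0.381 -0.069 -0.062] [ 0.38   0.123 -0.064]
279 [ 0.37  -0.07  -0.079] [ 0.369  0.125 -0.081]
282 [ 0.357 -0.072 -0.115] [ 0.357  0.127 -0.112]
```

```bash
cat >> h.py <<'E'
def go(x,y,z,g,start=None):
    """shift/turn from the present pose (or start=(x,y,z,yaw deg)) to TCP x,y,z with grip axis g deg"""
    if start is None:
        o=status.get_obs(); p=o['ee_pos']; yaw=o['orientation'][2]
    else: p=np.array(start[:3]); yaw=np.radians(start[3])
    D=np.array([x,y,z])-p; c,s=np.cos(yaw),np.sin(yaw)
    dy=(np.radians(g+90)-yaw+np.pi/2)%np.pi-np.pi/2
    q6=np.arctan2(y,x)+np.pi/2-(yaw+dy)
    print('t',np.round([c*D[0]+s*D[1], s*D[0]-c*D[1], -D[2]],4).tolist(),'wz',round(-dy,4),'q6 end',round(q6,2),'end yaw',round(np.degrees(yaw+dy),1))
    return (x,y,z,np.degrees(yaw+dy))
E
python3 - <<'E'
from h import *
go(.4865,.402,.115,57)
d=np.load('pics/top0.npy');P=cloud('top',d).reshape(-1,3)
m=(P[:,1]>.05)&(P[:,1]<.2)
for x in np.arange(.38,.46,.01):
    k=m&(abs(P[:,0]-x)<.005); print(round(x,3),np.round(np.percentile(P[k,2],[5,50,98]),3))
# jar hexagon outline points
E
```

```text
t [-0.264, -0.0515, 0.0926] wz 0.1272 q6 end -0.3 end yaw 147.0
0.38 [-0.073 -0.064 -0.05 ]
0.39 [-0.052 -0.045 -0.035]
0.4 [-0.036 -0.027 -0.002]
0.41 [-0.015  0.001  0.017]
0.42 [-0.003  0.005  0.016]
0.43 [-0.005  0.004  0.016]
0.44 [-0.003  0.005  0.017]
0.45 [-0.003  0.003  0.016]
0.46 [-0.003  0.005  0.015]
```

Emit:
drive_tool --targets '[[[-0.264, -0.0515, 0.04], [0, 0, 0.127], 0], [[-0.264, -0.0515, 0.04], [0, 0, 0.127], 0], [[-0.264, -0.0515, 0.04], [0, 0, 0.127], 0], [[-0.264, -0.0515, 0.04], [0, 0, 0.127], 0], [[-0.264, -0.0515, 0.04], [0, 0, 0.127], 0], [[-0.264, -0.0515, 0.0926], [0, 0, 0.127], 0], [[-0.264, -0.0515, 0.0926], [0, 0, 0.127], 0], [[-0.264, -0.0515, 0.0926], [0, 0, 0.127], 0], [[-0.264, -0.0515, 0.0926], [0, 0, 0.127], 0], [[-0.264, -0.0515, 0.0926], [0, 0, 0.127], 0]]' --newtons 15

```text
t: 0.93
ee_pos: [0.4864, 0.4025, 0.1157]
orientation: [-3.141, -0.0, 2.565]
wrist_force: [-0.4, 0.8, 0.2]
width: 0.0952
finger_force: 0.0
```

Run:
```python
from h import *
im,d=snap('side','s1'); K=camera_info('side');P=cloud('side',d)
T=np.linalg.inv(K['T']);q=T[:3,:3]@[.4865,.402,.05]+T[:3,3];uv=np.array(K['camera_matrix'])@q;u,v=(uv[:2]/uv[2]).astype(int);print(u,v)
cv2.imwrite('pics/s1c.png',cv2.resize(im[v-50:v+40,u-60:u+60,::-1],None,fx=5,fy=5,interpolation=cv2.INTER_CUBIC))
go(.4865,.402,.036,57)
```

```text
240 163
t [-0.0008, -0.0008, 0.0804] wz 0.0007 q6 end -0.3 end yaw 147.0
```

View pics/s1c.png

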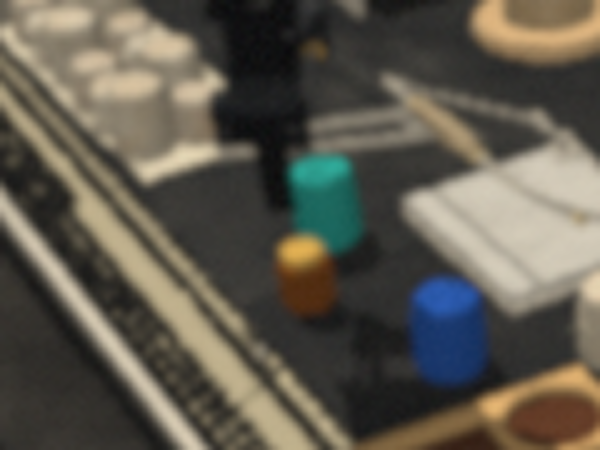

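Run:
```python
from h import *
K=camera_info('side');T=np.linalg.inv(K['T'])
for p in([.4865,.402,.094],[.461,.362,.094],[.512,.442,.094],[.4865,.402,.155],[.4865,.402,.054]):
    q=T[:3,:3]@p+T[:3,3];uv=np.array(K['camera_matrix'])@q;u,v=uv[:2]/uv[2];print((u-180)*5,(v-113)*5)
im,d=snap('top','t1')
cv2.imwrite('pics/t1c.png',cv2.resize(im[180:300,130:290,::-1],None,fx=4,fy=4,interpolation=cv2.INTER_CUBIC))
```

```text
294.21091678752657 206.18372912378788
286.9506855369863 236.2969305237226
301.150409683525 177.40085155703525
283.66097628915395 142.78848744372894
300.8684842683364 246.18946181131648
```

View pics/t1c.png

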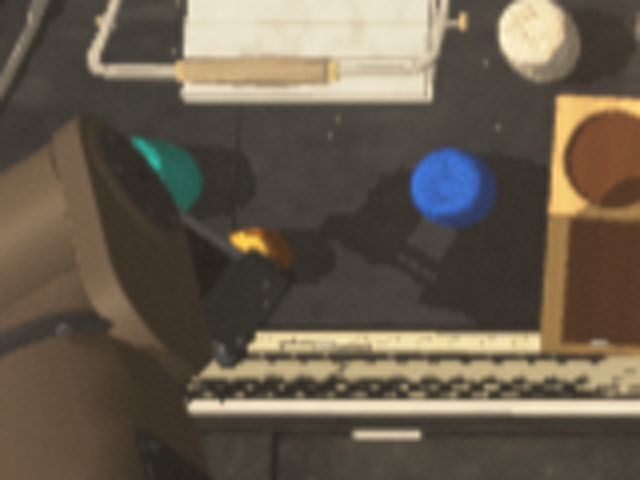

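Run:
```python
from h import *
P=cloud('side',np.load('pics/s1.npy'))
for c in [(275,200),(275,185),(275,170),(275,150),(260,110),(285,160)]:
    print(c,P[113+c[1]//5,180+c[0]//5].round(3))
Q=cloud('top',np.load('pics/t1.npy'))
for c in [(245,290),(225,340),(270,275),(215,230)]: print('top',c,Q[180+c[1]//4,130+c[0]//4].round(3))
print(status.get_obs()['ee_pos'],status.get_obs()['q'])
```

```text
(275, 200) [0.456 0.362 0.131]
(275, 185) [0.458 0.36  0.145]
(275, 170) [0.457 0.352 0.163]
(275, 150) [0.459 0.351 0.181]
(260, 110) [0.443 0.324 0.234]
(285, 160) [0.463 0.343 0.174]
top (245, 290) [0.461 0.337 0.243]
top (225, 340) [0.427 0.347 0.246]
top (270, 275) [0.471 0.32  0.247]
top (215, 230) [0.501 0.369 0.217]
[0.48610999 0.40335007 0.11679699] [ 5.88037427e-01  5.97487594e-01  1.63544169e+00  1.84051686e-04
  9.07069969e-01 -4.08381001e-01]
```

Emit:
drive_tool --targets '[[[-0.001, -0.001, 0.03], [0, 0, 0], 0], [[-0.001, -0.001, 0.05], [0, 0, 0], 0], [[-0.001, -0.001, 0.07], [0, 0, 0], 0], [[-0.001, -0.001, 0.08], [0, 0, 0], 0], [[-0.001, -0.001, 0.08], [0, 0, 0], 0], [[-0.001, -0.001, 0.08], [0, 0, 0], 0]]'

```text
t: 1.53
ee_pos: [0.4868, 0.4016, 0.0364]
orientation: [3.141, 0.0, 2.567]
wrist_force: [-0.1, 0.3, -0.3]
width: 0.0952
finger_force: 0.0
```

Run:
```python
from h import *
im,d=snap('side','s2'); u,v=240,163;P=cloud('side',d)
cv2.imwrite('pics/s2c.png',cv2.resize(im[v-40:v+30,u-50:u+50,::-1],None,fx=6,fy=6,interpolation=cv2.INTER_CUBIC))
print(status.get_obs()['ee_pos'])
```

```text
[0.48717325 0.4016487  0.03694316]
```

View pics/s2c.png

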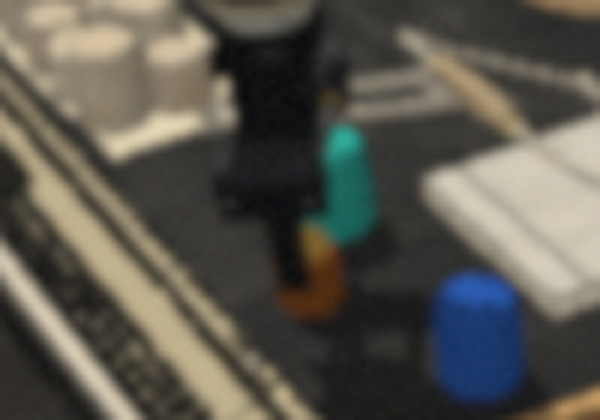

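Emit:
drive_tool --targets '[[[0, 0, 0], [0, 0, 0], 255], [[0, 0, 0], [0, 0, 0], 255], [[0, 0, 0], [0, 0, 0], 255], [[0, 0, 0], [0, 0, 0], 255], [[0, 0, 0], [0, 0, 0], 255], [[0, 0, 0], [0, 0, 0], 255], [[0, 0, 0], [0, 0, 0], 255], [[0, 0, 0], [0, 0, 0], 255], [[0, 0, 0], [0, 0, 0], 255], [[0, 0, 0], [0, 0, 0], 255]]' --newtons 20

```text
t: 2.42
ee_pos: [0.4873, 0.4011, 0.0359]
orientation: [3.141, 0.0, 2.566]
wrist_force: [0.9, 0.9, 2.9]
width: 0.0365
finger_force: 20.2
```

Emit:
drive_tool --targets '[[[0, 0, 0], [0, 0, 0], 255], [[0, 0, 0], [0, 0, 0], 255]]'

```text
t: 2.58
ee_pos: [0.4873, 0.4011, 0.0359]
orientation: [3.141, 0.0, 2.566]
wrist_force: [0.9, 2.1, 3.7]
width: 0.0367
finger_force: 20.6
```

Run:
```python
from h import *
im,d=snap('side','s3'); u,v=240,163;P=cloud('side',d)
K=camera_info('side');T=np.linalg.inv(K['T'])
for p in([.461,.362,.014],[.461,.362,.045],[.473,.38,.014],[.473,.38,.045]):
    q=T[:3,:3]@p+T[:3,3];uv=np.array(K['camera_matrix'])@q;a,b=uv[:2]/uv[2];print((a-190)*6,(b-123)*6)
cv2.imwrite('pics/s3c.png',cv2.resize(im[v-30:v+20,u-30:u+30,::-1],None,fx=10,fy=10,interpolation=cv2.INTER_CUBIC))
for b in range(150,182,2): print(b,[ (P[b,a].round(3).tolist(), im[b,a].tolist()) for a in (238,241)])
```

```text
300.69886608022426 319.19477396298043
294.47812032329455 282.82474413658593
305.0543588828845 302.0226092263729
298.9480854097537 265.82486270842196
150 [([0.456, 0.322, 0.164], [32, 33, 34]), ([0.465, 0.314, 0.164], [30, 30, 29])]
152 [([0.453, 0.318, 0.158], [31, 33, 35]), ([0.462, 0.309, 0.159], [31, 30, 31])]
154 [([0.454, 0.325, 0.145], [22, 22, 23]), ([0.463, 0.314, 0.147], [22, 24, 26])]
156 [([0.453, 0.326, 0.135], [16, 16, 19]), ([0.465, 0.324, 0.132], [40, 39, 38])]
158 [([0.452, 0.327, 0.126], [16, 15, 18]), ([0.461, 0.318, 0.127], [26, 26, 25])]
160 [([0.469, 0.377, 0.084], [18, 18, 18]), ([0.482, 0.377, 0.08], [31, 28, 21])]
162 [([0.468, 0.378, 0.075], [21, 19, 15]), ([0.48, 0.374, 0.072], [49, 39, 23])]
164 [([0.468, 0.382, 0.062], [30, 24, 19]), ([0.48, 0.378, 0.06], [42, 34, 20])]
166 [([0.468, 0.385, 0.051], [49, 31, 20]), ([0.48, 0.382, 0.048], [36, 27, 19])]
168 [([-0.025, -0.962, 0.954], [70, 40, 15]), ([0.479, 0.384, 0.037], [67, 38, 18])]
170 [([0.468, 0.393, 0.026], [82, 48, 22]), ([0.476, 0.379, 0.031], [82, 45, 21])]
172 [([0.467, 0.395, 0.015], [81, 46, 19]), ([0.475, 0.382, 0.019], [82, 46, 17])]
174 [([0.465, 0.394, 0.006], [73, 44, 26]), ([0.476, 0.387, 0.005], [78, 44, 20])]
176 [([0.461, 0.387, 0.001], [51, 44, 40]), ([0.473, 0.384, -0.002], [46, 32, 26])]
178 [([0.454, 0.372, 0.002], [48, 48, 47]), ([0.464, 0.363, 0.003], [38, 37, 37])]
180 [([0.447, 0.357, 0.003], [47, 47, 46]), ([0.458, 0.351, 0.001], [46, 47, 45])]
```

View pics/s3c.png

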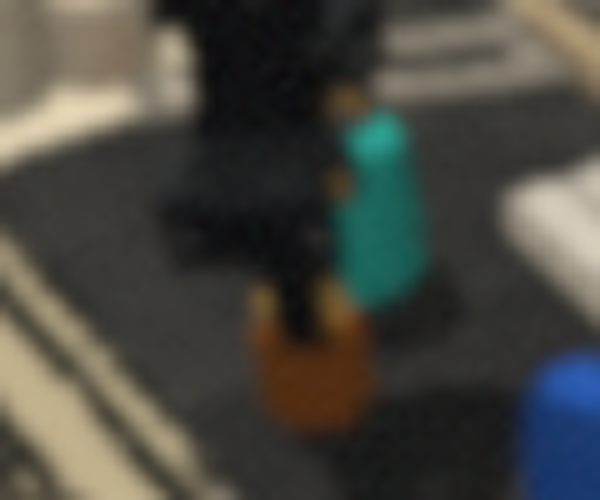

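Emit:
drive_tool --targets '[[[0, 0, 0], [0, 0, 0], 60], [[0, 0, 0], [0, 0, 0], 60], [[0, 0, 0], [0, 0, 0], 60], [[0, 0, 0], [0, 0, 0], 60], [[0, 0, 0.01], [0, 0, 0], 60], [[0, 0, 0.02], [0, 0, 0], 60], [[0, 0, 0.024], [0, 0, 0], 60], [[0, 0, 0.024], [0, 0, 0], 60]]'

```text
t: 3.3
ee_pos: [0.4862, 0.4002, 0.0095]
orientation: [-3.139, -0.001, 2.566]
wrist_force: [-0.5, -0.6, 0.0]
width: 0.0725
finger_force: 0.0
```

Emit:
drive_tool --targets '[[[0, 0, 0], [0, 0, 0], 255], [[0, 0, 0], [0, 0, 0], 255], [[0, 0, 0], [0, 0, 0], 255], [[0, 0, 0], [0, 0, 0], 255], [[0, 0, 0], [0, 0, 0], 255], [[0, 0, 0], [0, 0, 0], 255], [[0, 0, 0], [0, 0, 0], 255], [[0, 0, 0], [0, 0, 0], 255]]'

```text
t: 3.97
ee_pos: [0.4871, 0.4009, 0.0118]
orientation: [3.141, 0.0, 2.566]
wrist_force: [-0.2, 0.6, 2.9]
width: 0.0446
finger_force: 20.0
```

Run:
```python
from h import *
im,d=snap('side','s4'); u,v=240,163;P=cloud('side',d)
for b in range(160,182,1): print(b,[ (P[b,a].round(3).tolist(), im[b,a].tolist()) for a in (240,)])
o=status.get_obs();print(o['ee_pos'],o['width'],o['wrist_force'])
```

```text
160 [([0.458, 0.323, 0.117], [19, 18, 21])]
161 [([0.458, 0.325, 0.111], [20, 19, 19])]
162 [([0.457, 0.326, 0.106], [20, 21, 21])]
163 [([0.457, 0.327, 0.1], [16, 17, 18])]
164 [([0.474, 0.373, 0.065], [16, 15, 17])]
165 [([0.473, 0.375, 0.059], [14, 16, 15])]
166 [([0.473, 0.375, 0.055], [16, 16, 16])]
167 [([0.471, 0.372, 0.052], [17, 16, 17])]
168 [([0.473, 0.379, 0.042], [18, 20, 20])]
169 [([0.47, 0.373, 0.041], [14, 14, 15])]
170 [([0.471, 0.378, 0.033], [17, 17, 17])]
171 [([0.471, 0.38, 0.027], [20, 17, 15])]
172 [([0.469, 0.376, 0.025], [40, 25, 15])]
173 [([0.472, 0.386, 0.013], [65, 36, 18])]
174 [([0.473, 0.391, 0.004], [75, 44, 20])]
175 [([0.47, 0.386, 0.003], [66, 40, 23])]
176 [([0.467, 0.38, 0.002], [48, 35, 25])]
177 [([0.462, 0.367, 0.007], [37, 34, 32])]
178 [([0.461, 0.368, 0.001], [37, 38, 35])]
179 [([0.458, 0.361, 0.001], [47, 46, 46])]
180 [([0.456, 0.359, -0.002], [48, 48, 47])]
181 [([0.452, 0.348, 0.001], [51, 49, 49])]
[0.48711016 0.40089543 0.01182326] 0.04470652325855728 [0.54524015 0.61614133 3.28732391]
```

Emit:
drive_tool --targets '[[[0, 0, 0], [0, 0, 0], 100], [[0, 0, 0], [0, 0, 0], 100], [[0, 0, 0], [0, 0, 0], 100], [[0, 0, 0], [0, 0, 0.12], 100], [[0, 0, 0], [0, 0, 0.12], 100], [[0, 0, 0], [0, 0, 0.12], 100]]'

```text
t: 4.52
ee_pos: [0.4869, 0.4008, 0.0114]
orientation: [-3.141, -0.0, 2.449]
wrist_force: [-0.5, -0.1, -0.0]
width: 0.0575
finger_force: 0.0
```

Emit:
drive_tool --targets '[[[0, 0, 0], [0, 0, 0], 255], [[0, 0, 0], [0, 0, 0], 255], [[0, 0, 0], [0, 0, 0], 255], [[0, 0, 0], [0, 0, 0], 255], [[0, 0, 0], [0, 0, 0], 255], [[0, 0, 0], [0, 0, 0], 255]]'

```text
t: 5.02
ee_pos: [0.487, 0.4008, 0.0115]
orientation: [-3.142, -0.0, 2.446]
wrist_force: [-0.5, 0.3, -1.1]
width: 0.0464
finger_force: 20.0
```

Emit:
drive_tool --targets '[[[0, 0, 0], [0, 0, 0], 100], [[0, 0, 0], [0, 0, 0], 100], [[0, 0, 0], [0, 0, -0.12], 100], [[0, 0, 0], [0, 0, -0.24], 100], [[0, 0, 0], [0, 0, -0.24], 100], [[0, 0, 0], [0, 0, -0.24], 100]]'

```text
t: 5.52
ee_pos: [0.487, 0.4008, 0.0116]
orientation: [3.141, 0.0, 2.682]
wrist_force: [-0.2, 0.3, 0.5]
width: 0.0575
finger_force: 0.0
```

Emit:
drive_tool --targets '[[[0, 0, 0], [0, 0, 0], 255], [[0, 0, 0], [0, 0, 0], 255], [[0, 0, 0], [0, 0, 0], 255], [[0, 0, 0], [0, 0, 0], 255], [[0, 0, 0], [0, 0, 0], 255], [[0, 0, 0], [0, 0, 0], 255]]'

```text
t: 6.02
ee_pos: [0.487, 0.4008, 0.0116]
orientation: [3.141, 0.0, 2.685]
wrist_force: [0.9, 0.7, -0.1]
width: 0.0422
finger_force: 19.8
```

Run:
```python
from h import *
go(.4445,.127,.121,57)
```

```text
t [-0.0825, -0.2645, -0.1094] wz 0.1197 q6 end -0.72 end yaw 147.0
```

Emit:
drive_tool --targets '[[[0, 0, -0.035], [0, 0, 0], 255], [[0, 0, -0.075], [0, 0, 0], 255], [[0, 0, -0.1094], [0, 0, 0], 255], [[-0.0825, -0.2645, -0.1094], [0, 0, 0.12], 255], [[-0.0825, -0.2645, -0.1094], [0, 0, 0.12], 255], [[-0.0825, -0.2645, -0.1094], [0, 0, 0.12], 255], [[-0.0825, -0.2645, -0.1094], [0, 0, 0.12], 255], [[-0.0825, -0.2645, -0.1094], [0, 0, 0.12], 255], [[-0.0825, -0.2645, -0.1094], [0, 0, 0.12], 255], [[-0.0825, -0.2645, -0.1094], [0, 0, 0.12], 255]]'

```text
t: 6.85
ee_pos: [0.4433, 0.1243, 0.121]
orientation: [-3.141, -0.0, 2.565]
wrist_force: [1.6, 0.3, -0.4]
width: 0.0425
finger_force: 19.8
```

Emit:
drive_tool --targets '[[[-0.0, 0, 0], [0, 0, 0], 255], [[-0.0, 0, 0], [0, 0, 0], 255], [[-0.0, 0, 0], [0, 0, 0], 255]]'

```text
t: 7.1
ee_pos: [0.445, 0.1273, 0.1211]
orientation: [3.141, 0.0, 2.565]
wrist_force: [-0.6, 0.4, -1.2]
width: 0.0428
finger_force: 19.8
```

Run:
```python
from h import *
go(.4445,.127,.0175,57)
```

```text
t [0.0002, -0.0005, 0.1036] wz -0.0005 q6 end -0.72 end yaw 147.0
```

Emit:
drive_tool --targets '[[[0, 0, 0.035], [0, 0, 0], 255], [[0, 0, 0.07], [0, 0, 0], 255], [[0, 0, 0.09], [0, 0, 0], 255], [[0, 0, 0.1], [0, 0, 0], 255], [[0, 0, 0.1036], [0, 0, 0], 255], [[0, 0, 0.1036], [0, 0, 0], 255], [[0, 0, 0.1036], [0, 0, 0], 255]]'

```text
t: 7.68
ee_pos: [0.4449, 0.128, 0.0173]
orientation: [3.141, 0.0, 2.567]
wrist_force: [0.8, 0.3, -2.0]
width: 0.0422
finger_force: 19.9
```

Emit:
drive_tool --targets '[[[0, 0, 0], [0, 0, 0], 100], [[0, 0, 0], [0, 0, 0], 100], [[0, 0, 0], [0, 0, 0], 100], [[0, 0, 0], [0, 0, 0], 100], [[0, 0, -0.03], [0, 0, 0], 100], [[0, 0, -0.07], [0, 0, 0], 100], [[0, 0, -0.1], [0, 0, 0], 100], [[0, 0, -0.1], [0, 0, 0], 0], [[0, 0, -0.1], [0, 0, 0], 0]]'

```text
t: 8.43
ee_pos: [0.4453, 0.1271, 0.1188]
orientation: [3.139, 0.003, 2.566]
wrist_force: [-0.4, 0.2, -0.1]
width: 0.0662
finger_force: 0.0
```

Run:
```python
from h import *
s=go(.637,-.317,.121,57)
im,d=snap('side','s5'); P=cloud('side',d)
m=(P[...,2]>.02)&(np.abs(P[...,0]-.444)<.045)&(np.abs(P[...,1]-.127)<.045)&(P[...,2]<.07)
print(m.sum(),P[m].mean(0),P[m].max(0),P[m].min(0)); t=m&(P[...,2]>.052);print(P[t].mean(0),t.sum())
```

```text
t [-0.4026, -0.2681, -0.0022] wz 0.0001 q6 end -1.46 end yaw 147.0
153 [0.43945739 0.11878749 0.04570248] [0.46495081 0.15182703 0.06526607] [0.41053104 0.10159345 0.02037581]
[0.4422897  0.12447692 0.0591744 ] 59
```

Emit:
drive_tool --targets '[[[-0.4026, -0.268, -0.01], [0, 0, 0], 0], [[-0.4026, -0.268, -0.01], [0, 0, 0], 0], [[-0.4026, -0.268, -0.01], [0, 0, 0], 0], [[-0.4026, -0.268, -0.01], [0, 0, 0], 0], [[-0.4026, -0.268, -0.01], [0, 0, 0], 0], [[-0.4026, -0.268, -0.01], [0, 0, 0], 0], [[-0.4026, -0.268, -0.01], [0, 0, 0], 0], [[-0.4026, -0.268, -0.01], [0, 0, 0], 0], [[-0.4026, -0.268, -0.01], [0, 0, 0], 0], [[-0.4026, -0.268, -0.01], [0, 0, 0], 0]]'

```text
t: 9.32
ee_pos: [0.6096, -0.2573, 0.1237]
orientation: [-3.141, -0.003, 2.565]
wrist_force: [0.7, 1.0, -0.1]
width: 0.095
finger_force: 0.0
```

Emit:
drive_tool --targets '[[[0, 0, 0], [0, 0, 0], 0], [[0, 0, 0], [0, 0, 0], 0], [[0, 0, 0], [0, 0, 0], 0], [[0, 0, 0], [0, 0, 0], 0], [[0, 0, 0], [0, 0, 0], 0], [[0, 0, 0], [0, 0, 0], 0]]'

```text
t: 9.82
ee_pos: [0.6097, -0.2544, 0.126]
orientation: [3.141, -0.0, 2.567]
wrist_force: [-0.4, -1.1, -0.1]
width: 0.0951
finger_force: 0.0
```

Run:
```python
from h import *
s=go(.637,-.317,.0115,57)
im,d=snap('side','s6'); P=cloud('side',d)
m=(P[...,2]>.005)&(np.abs(P[...,0]-.637)<.04)&(np.abs(P[...,1]+.317)<.04)&(P[...,2]<.06)
t=m&(P[...,2]<.040);q=P[t];print('lower mean',q.mean(0),t.sum())
t=m&(P[...,2]>.049);print('lid',P[t].mean(0),t.sum())
K=camera_info('side');T=np.linalg.inv(K['T']);c=T[:3,:3]@[.637,-.317,.03]+T[:3,3];uv=np.array(K['camera_matrix'])@c;u,v=(uv[:2]/uv[2]).astype(int)
cv2.imwrite('pics/s6c.png',cv2.resize(im[v-25:v+25,u-30:u+30,::-1],None,fx=10,fy=10,interpolation=cv2.INTER_CUBIC))
```

```text
t [-0.0569, -0.0377, 0.1145] wz 0.0013 q6 end -1.46 end yaw 147.0
lower mean [ 0.62594377 -0.32830627  0.02176718] 115
lid [ 0.63498723 -0.31992771  0.05447688] 85
```

View pics/s6c.png

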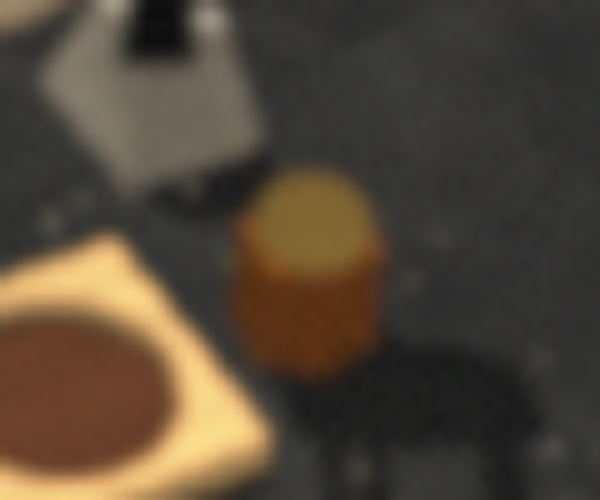

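Emit:
drive_tool --targets '[[[-0.0569, -0.0377, 0], [0, 0, 0], 0], [[-0.0569, -0.0377, 0.0], [0, 0, 0], 0], [[-0.0569, -0.0377, 0.03], [0, 0, 0], 0], [[-0.0569, -0.0377, 0.06], [0, 0, 0], 0], [[-0.0569, -0.0377, 0.09], [0, 0, 0], 0], [[-0.0569, -0.0377, 0.1145], [0, 0, 0], 0], [[-0.0569, -0.0377, 0.1145], [0, 0, 0], 0], [[-0.0569, -0.0377, 0.1145], [0, 0, 0], 0]]'

```text
t: 10.53
ee_pos: [0.6368, -0.3175, 0.011]
orientation: [3.142, -0.002, 2.566]
wrist_force: [1.3, 0.0, 1.3]
width: 0.0952
finger_force: 0.0
```

Emit:
drive_tool --targets '[[[0, 0, 0], [0, 0, 0], 255], [[0, 0, 0], [0, 0, 0], 255], [[0, 0, 0], [0, 0, 0], 255], [[0, 0, 0], [0, 0, 0], 255], [[0, 0, 0], [0, 0, 0], 255], [[0, 0, 0], [0, 0, 0], 255], [[0, 0, 0], [0, 0, 0], 255], [[0, 0, 0], [0, 0, 0], 255], [[0, 0, 0], [0, 0, 0], 255], [[0, 0, 0], [0, 0, 0], 255]]'

```text
t: 11.37
ee_pos: [0.637, -0.3181, 0.0115]
orientation: [3.142, 0.0, 2.566]
wrist_force: [-0.6, 0.2, 2.4]
width: 0.0463
finger_force: 20.0
```

Emit:
drive_tool --targets '[[[0, 0, 0], [0, 0, 0], 100], [[0, 0, 0], [0, 0, 0], 100], [[0, 0, 0], [0, 0, 0], 100], [[0, 0, 0], [0, 0, -0.11], 100], [[0, 0, 0], [0, 0, -0.22], 100], [[0, 0, 0], [0, 0, -0.22], 100], [[0, 0, 0], [0, 0, -0.22], 100]]'

```text
t: 11.95
ee_pos: [0.637, -0.318, 0.0113]
orientation: [3.141, -0.0, 2.782]
wrist_force: [0.1, 0.8, -0.5]
width: 0.0579
finger_force: 0.0
```

Emit:
drive_tool --targets '[[[0, 0, 0], [0, 0, 0], 255], [[0, 0, 0], [0, 0, 0], 255], [[0, 0, 0], [0, 0, 0], 255], [[0, 0, 0], [0, 0, 0], 255], [[0, 0, 0], [0, 0, 0], 255], [[0, 0, 0], [0, 0, 0], 255]]'

```text
t: 12.45
ee_pos: [0.637, -0.318, 0.0114]
orientation: [3.141, -0.0, 2.785]
wrist_force: [0.1, -0.1, -0.2]
width: 0.0475
finger_force: 20.0
```

Emit:
drive_tool --targets '[[[0, 0, 0], [0, 0, 0], 100], [[0, 0, 0], [0, 0, 0], 100], [[0, 0, 0], [0, 0, 0], 100], [[0, 0, 0], [0, 0, 0.11], 100], [[0, 0, 0], [0, 0, 0.22], 100], [[0, 0, 0], [0, 0, 0.33], 100], [[0, 0, 0], [0, 0, 0.33], 100], [[0, 0, 0], [0, 0, 0.33], 100]]'

```text
t: 13.12
ee_pos: [0.637, -0.3181, 0.0114]
orientation: [3.142, -0.0, 2.459]
wrist_force: [0.6, 0.8, 0.6]
width: 0.058
finger_force: 0.0
```

Emit:
drive_tool --targets '[[[0, 0, 0], [0, 0, 0], 255], [[0, 0, 0], [0, 0, 0], 255], [[0, 0, 0], [0, 0, 0], 255], [[0, 0, 0], [0, 0, 0], 255], [[0, 0, 0], [0, 0, 0], 255], [[0, 0, 0], [0, 0, 0], 255]]'

```text
t: 13.62
ee_pos: [0.637, -0.3181, 0.0114]
orientation: [3.142, 0.0, 2.456]
wrist_force: [-0.5, 0.8, -0.3]
width: 0.0449
finger_force: 20.0
```

Emit:
drive_tool --targets '[[[0, 0, 0], [0, 0, 0], 100], [[0, 0, 0], [0, 0, 0], 100], [[0, 0, 0], [0, 0, 0], 100], [[0, 0, 0], [0, 0, 0.12], 100], [[0, 0, 0], [0, 0, 0.12], 100], [[0, 0, 0], [0, 0, 0.12], 100]]'

```text
t: 14.12
ee_pos: [0.637, -0.318, 0.0114]
orientation: [3.142, -0.0, 2.339]
wrist_force: [-0.4, -0.3, 0.1]
width: 0.0577
finger_force: 0.0
```

Emit:
drive_tool --targets '[[[0, 0, 0], [0, 0, 0], 255], [[0, 0, 0], [0, 0, 0], 255], [[0, 0, 0], [0, 0, 0], 255], [[0, 0, 0], [0, 0, 0], 255], [[0, 0, 0], [0, 0, 0], 255], [[0, 0, 0], [0, 0, 0], 255]]'

```text
t: 14.62
ee_pos: [0.637, -0.318, 0.0114]
orientation: [3.142, -0.0, 2.336]
wrist_force: [0.1, -0.1, -0.0]
width: 0.0427
finger_force: 19.7
```

Run:
```python
from h import *
go(.489,.1245,.126,57)
```

```text
t [0.4216, 0.1999, -0.1146] wz -0.2295 q6 end -0.75 end yaw 147.0
```

Emit:
drive_tool --targets '[[[0, 0, -0.035], [0, 0, 0], 255], [[0, 0, -0.075], [0, 0, 0], 255], [[0, 0, -0.1146], [0, 0, 0], 255], [[0.4216, 0.1995, -0.1146], [0, 0, -0.23], 255], [[0.4216, 0.1995, -0.1146], [0, 0, -0.23], 255], [[0.4216, 0.1995, -0.1146], [0, 0, -0.23], 255], [[0.4216, 0.1995, -0.1146], [0, 0, -0.23], 255], [[0.4216, 0.1995, -0.1146], [0, 0, -0.23], 255], [[0.4216, 0.1995, -0.1146], [0, 0, -0.23], 255], [[0.4216, 0.1995, -0.1146], [0, 0, -0.23], 255]]'

```text
t: 15.45
ee_pos: [0.5433, -0.0398, 0.1261]
orientation: [3.141, 0.0, 2.566]
wrist_force: [1.2, -0.0, -1.4]
width: 0.0429
finger_force: 19.7
```

Run:
```python
from h import *
go(.4894,.1255,.126,57)
```

```text
t [0.1353, 0.1093, 0.0001] wz 0.0001 q6 end -0.74 end yaw 147.0
```

Emit:
drive_tool --targets '[[[0.13, 0.1055, 0], [0, 0, 0], 255], [[0.13, 0.1055, 0], [0, 0, 0], 255], [[0.13, 0.1055, 0], [0, 0, 0], 255], [[0.13, 0.1055, 0], [0, 0, 0], 255], [[0.13, 0.1055, 0], [0, 0, 0], 255], [[0.13, 0.1055, 0], [0, 0, 0], 255], [[0.13, 0.1055, 0], [0, 0, 0], 255], [[0.13, 0.1055, 0], [0, 0, 0], 255]]'

```text
t: 16.12
ee_pos: [0.4933, 0.1169, 0.126]
orientation: [3.141, 0.0, 2.565]
wrist_force: [0.3, -0.3, -0.8]
width: 0.0431
finger_force: 19.7
```

Run:
```python
from h import *
go(.4894,.1255,.0175,57)
```

```text
t [0.0079, 0.0051, 0.1085] wz -0.0008 q6 end -0.74 end yaw 147.0
```

Emit:
drive_tool --targets '[[[0.0079, 0.0051, 0.0], [0, 0, 0], 255], [[0.0079, 0.0051, 0.03], [0, 0, 0], 255], [[0.0079, 0.0051, 0.06], [0, 0, 0], 255], [[0.0079, 0.0051, 0.06], [0, 0, 0], 255], [[0.0079, 0.0051, 0.06], [0, 0, 0], 255], [[0.0079, 0.0051, 0.06], [0, 0, 0], 255]]'

```text
t: 16.62
ee_pos: [0.4895, 0.1261, 0.067]
orientation: [3.141, 0.0, 2.565]
wrist_force: [-0.2, 1.0, -0.6]
width: 0.0427
finger_force: 19.7
```

Run:
```python
from h import *
go(.4894,.1255,.0175,57)
```

```text
t [-0.0003, -0.0006, 0.0495] wz -0.0007 q6 end -0.74 end yaw 147.0
```

Emit:
drive_tool --targets '[[[0, 0, 0.02], [0, 0, 0], 255], [[0, 0, 0.035], [0, 0, 0], 255], [[0, 0, 0.045], [0, 0, 0], 255], [[0, 0, 0.0495], [0, 0, 0], 255], [[0, 0, 0.0495], [0, 0, 0], 255], [[0, 0, 0.0495], [0, 0, 0], 255], [[0, 0, 0.0495], [0, 0, 0], 255]]'

```text
t: 17.2
ee_pos: [0.4894, 0.1265, 0.0174]
orientation: [3.141, 0.001, 2.566]
wrist_force: [0.4, -0.1, -1.7]
width: 0.0425
finger_force: 19.6
```

Emit:
drive_tool --targets '[[[0, 0, 0], [0, 0, 0], 110], [[0, 0, 0], [0, 0, 0], 110], [[0, 0, 0], [0, 0, 0], 110], [[0, 0, 0], [0, 0, 0], 110], [[0, 0, -0.03], [0, 0, 0], 110], [[0, 0, -0.07], [0, 0, 0], 110], [[0, 0, -0.1], [0, 0, 0], 110], [[0, 0, -0.1], [0, 0, 0], 0], [[0, 0, -0.1], [0, 0, 0], 0]]'

```text
t: 17.95
ee_pos: [0.4896, 0.1265, 0.118]
orientation: [3.139, 0.003, 2.566]
wrist_force: [0.7, -0.2, -0.4]
width: 0.0623
finger_force: 0.0
```

Run:
```python
from h import *
im,d=snap('side','s7')
K=camera_info('side');T=np.linalg.inv(K['T']);c=T[:3,:3]@[.467,.126,.03]+T[:3,3];uv=np.array(K['camera_matrix'])@c;u,v=(uv[:2]/uv[2]).astype(int)
cv2.imwrite('pics/s7c.png',cv2.resize(im[v-30:v+25,u-35:u+35,::-1],None,fx=9,fy=9,interpolation=cv2.INTER_CUBIC))
go(.467,.1265,.121,177)
go(.467,.1265,.121,-3)
```

```text
t [0.0184, -0.0118, -0.0043] wz 1.0474 q6 end 0.32 end yaw 87.0
t [0.0184, -0.0118, -0.0043] wz 1.0474 q6 end 0.32 end yaw 87.0
```

View pics/s7c.png

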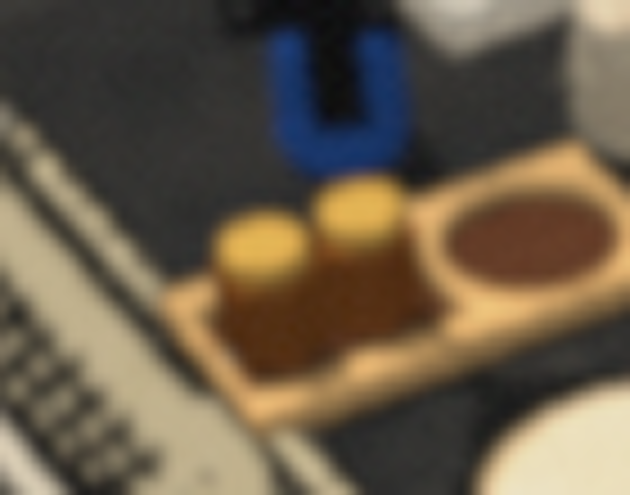

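Emit:
drive_tool --targets '[[[0.0184, -0.0125, 0], [0, 0, 1.047], 0], [[0.0184, -0.0125, 0], [0, 0, 1.047], 0], [[0.0184, -0.0125, 0], [0, 0, 1.047], 0], [[0.0184, -0.0125, 0], [0, 0, 1.047], 0], [[0.0184, -0.0125, 0], [0, 0, 1.047], 0], [[0.0184, -0.0125, 0], [0, 0, 1.047], 0], [[0.0184, -0.0125, 0], [0, 0, 1.047], 0], [[0.0184, -0.0125, 0], [0, 0, 1.047], 0], [[0.0184, -0.0125, 0], [0, 0, 1.047], 0], [[0.0184, -0.0125, 0], [0, 0, 1.047], 0]]'

```text
t: 18.83
ee_pos: [0.4661, 0.1258, 0.1151]
orientation: [-3.139, 0.0, 1.517]
wrist_force: [0.1, 0.3, -0.2]
width: 0.0951
finger_force: 0.0
```

Emit:
drive_tool --targets '[[[0, 0, 0], [0, 0, 0], 0], [[0, 0, 0.02], [0, 0, 0], 0], [[0, 0, 0.02], [0, 0, 0], 0], [[0, 0, 0.02], [0, 0, 0], 0]]'

```text
t: 19.17
ee_pos: [0.4661, 0.1258, 0.0958]
orientation: [-3.139, 0.0, 1.52]
wrist_force: [0.5, -0.5, 0.4]
width: 0.0951
finger_force: 0.0
```

Run:
```python
from h import *
print(status.get_obs()['ee_pos'],status.get_obs()['width'])
go(.4671,.1272,.0165,-3)
```

```text
[0.46605022 0.12583944 0.09576344] 0.09506043179106481
t [0.0014, 0.001, 0.0793] wz 0.0017 q6 end 0.32 end yaw 87.0
```

Descend, check force, then squeeze gently (8 N).

Emit:
drive_tool --targets '[[[0.0014, 0.001, 0.02], [0, 0, 0], 0], [[0.0014, 0.001, 0.03], [0, 0, 0], 0], [[0.0014, 0.001, 0.04], [0, 0, 0], 0], [[0.0014, 0.001, 0.05], [0, 0, 0], 0], [[0.0014, 0.001, 0.06], [0, 0, 0], 0], [[0.0014, 0.001, 0.07], [0, 0, 0], 0], [[0.0014, 0.001, 0.079], [0, 0, 0], 0], [[0.0014, 0.001, 0.079], [0, 0, 0], 0]]'

```text
t: 19.83
ee_pos: [0.4672, 0.1272, 0.016]
orientation: [-3.139, 0.0, 1.519]
wrist_force: [0.6, 0.3, 0.1]
width: 0.0948
finger_force: 0.0
```

Emit:
drive_tool --targets '[[[0, 0, 0], [0, 0, 0], 60], [[0, 0, 0], [0, 0, 0], 60], [[0, 0, 0], [0, 0, 0], 60], [[0, 0, 0], [0, 0, 0], 60], [[0, 0, 0], [0, 0, 0], 60], [[0, 0, 0], [0, 0, 0], 60]]' --newtons 8

```text
t: 20.33
ee_pos: [0.4679, 0.1273, 0.0177]
orientation: [3.141, -0.0, 1.519]
wrist_force: [-1.2, -0.1, -0.9]
width: 0.0845
finger_force: 7.9
```

Emit:
drive_tool --targets '[[[0, 0, 0], [0, 0, 0], 0], [[0, 0, 0], [0, 0, 0], 0], [[0, 0, 0], [0, 0, 0], 0], [[0, 0, -0.03], [0, 0, 0], 0], [[0, 0, -0.06], [0, 0, 0], 0], [[0, 0, -0.09], [0, 0, 0], 0], [[0, 0, -0.11], [0, 0, 0], 0], [[0, 0, -0.11], [0, 0, 0], 0], [[0, 0, -0.11], [0, 0, 0], 0]]' --newtons 20

```text
t: 21.08
ee_pos: [0.4681, 0.1273, 0.1283]
orientation: [3.139, -0.001, 1.519]
wrist_force: [-0.4, -0.4, -0.6]
width: 0.095
finger_force: 0.0
```

Run:
```python
from h import *
print(status.get_obs()['ee_pos'])
go(.663,.1785,.126,20)
im,d=snap('side','s8');P=cloud('side',d)
K=camera_info('side')
for n,(x,y,h) in dict(A=(.445,.128,.059),B=(.489,.126,.059),d1=(.663,.1785,.072),d2=(.67,.067,.072)).items():
    m=(abs(P[...,2]-h)<.004)&(abs(P[...,0]-x)<(.02 if h<.06 else .04))&(abs(P[...,1]-y)<.04); q=P[m]; print(n,m.sum(),q.mean(0).round(4),((q.max(0)+q.min(0))/2).round(4))
```

```text
[0.46812734 0.12732071 0.12832121]
t [0.0612, 0.192, 0.0023] wz -0.4011 q6 end -0.09 end yaw 110.0
A 49 [0.4452 0.1247 0.0598] [0.445  0.1253 0.0594]
B 48 [0.4884 0.1231 0.0594] [0.4886 0.1244 0.0588]
d1 82 [0.6611 0.1747 0.0718] [0.6619 0.1748 0.072 ]
d2 86 [0.6681 0.0639 0.0717] [0.6677 0.0652 0.0719]
```

Emit:
drive_tool --targets '[[[0.061, 0.192, 0], [0, 0, -0.4], 0], [[0.061, 0.192, 0], [0, 0, -0.4], 0], [[0.061, 0.192, 0], [0, 0, -0.4], 0], [[0.061, 0.192, 0], [0, 0, -0.4], 0], [[0.061, 0.192, 0], [0, 0, -0.4], 0], [[0.061, 0.192, 0], [0, 0, -0.4], 0], [[0.061, 0.192, 0], [0, 0, -0.4], 0], [[0.061, 0.192, 0], [0, 0, -0.4], 0]]'

```text
t: 21.8
ee_pos: [0.6615, 0.178, 0.1255]
orientation: [-3.138, -0.001, 1.919]
wrist_force: [-0.4, -0.5, 0.4]
width: 0.095
finger_force: 0.0
```

Run:
```python
from h import *
go(.6625,.177,.022,20)
```

```text
t [-0.0013, 0.0006, 0.1035] wz -0.0011 q6 end -0.09 end yaw 110.0
```

Emit:
drive_tool --targets '[[[-0.001, 0.0006, 0.03], [0, 0, 0], 0], [[-0.001, 0.0006, 0.05], [0, 0, 0], 0], [[-0.001, 0.0006, 0.07], [0, 0, 0], 0], [[-0.001, 0.0006, 0.09], [0, 0, 0], 0], [[-0.001, 0.0006, 0.1035], [0, 0, 0], 0], [[-0.001, 0.0006, 0.1035], [0, 0, 0], 0]]'

```text
t: 22.3
ee_pos: [0.6614, 0.177, 0.0212]
orientation: [-3.137, -0.001, 1.919]
wrist_force: [0.2, 0.6, 0.1]
width: 0.0946
finger_force: 0.0
```

Emit:
drive_tool --targets '[[[0, 0, 0], [0, 0, 0], 255], [[0, 0, 0], [0, 0, 0], 255], [[0, 0, 0], [0, 0, 0], 255], [[0, 0, 0], [0, 0, 0], 255], [[0, 0, 0], [0, 0, 0], 255], [[0, 0, 0], [0, 0, 0], 255], [[0, 0, 0], [0, 0, 0], 255], [[0, 0, 0], [0, 0, 0], 255]]' --newtons 20

```text
t: 22.97
ee_pos: [0.6633, 0.1773, 0.0247]
orientation: [-3.141, -0.0, 1.919]
wrist_force: [-2.6, -1.4, 5.5]
width: 0.0589
finger_force: 20.0
```

Run:
```python
from h import *
print(status.get_obs()['ee_pos'])
go(.566,.1205,.126,70)
```

```text
[0.66331016 0.17732786 0.02465981]
t [-0.0202, -0.1109, -0.1013] wz -0.8737 q6 end -1.01 end yaw 160.0
```

Emit:
drive_tool --targets '[[[0, 0, -0.035], [0, 0, 0], 255], [[0, 0, -0.07], [0, 0, 0], 255], [[0, 0, -0.095], [0, 0, 0], 255], [[-0.02, -0.111, -0.1], [0, 0, -0.873], 255], [[-0.02, -0.111, -0.1], [0, 0, -0.873], 255], [[-0.02, -0.111, -0.1], [0, 0, -0.873], 255], [[-0.02, -0.111, -0.1], [0, 0, -0.873], 255], [[-0.02, -0.111, -0.1], [0, 0, -0.873], 255], [[-0.02, -0.111, -0.1], [0, 0, -0.873], 255], [[-0.02, -0.111, -0.1], [0, 0, -0.873], 255]]'

```text
t: 23.8
ee_pos: [0.5659, 0.1207, 0.1242]
orientation: [3.141, 0.0, 2.798]
wrist_force: [-0.6, 0.1, -1.3]
width: 0.0588
finger_force: 19.8
```

Emit:
drive_tool --targets '[[[0, 0, 0], [0, 0, 0], 255], [[0, 0, 0], [0, 0, 0], 255], [[0, 0, 0], [0, 0, 0], 255], [[0, 0, 0], [0, 0, 0], 255]]'

```text
t: 24.13
ee_pos: [0.5661, 0.1208, 0.124]
orientation: [3.142, -0.0, 2.789]
wrist_force: [-0.7, -0.2, -2.8]
width: 0.0585
finger_force: 19.8
```

Run:
```python
from h import *
go(.566,.1205,.0305,70)
im,d=snap('side','s9');P=cloud('side',d)
K=camera_info('side');T=np.linalg.inv(K['T']);c=T[:3,:3]@[.566,.12,.08]+T[:3,3];uv=np.array(K['camera_matrix'])@c;u,v=(uv[:2]/uv[2]).astype(int)
cv2.imwrite('pics/s9c.png',cv2.resize(im[v-40:v+30,u-40:u+40,::-1],None,fx=8,fy=8,interpolation=cv2.INTER_CUBIC))
```

```text
t [-0.0001, -0.0003, 0.0935] wz -0.0036 q6 end -1.01 end yaw 160.0
```

View pics/s9c.png

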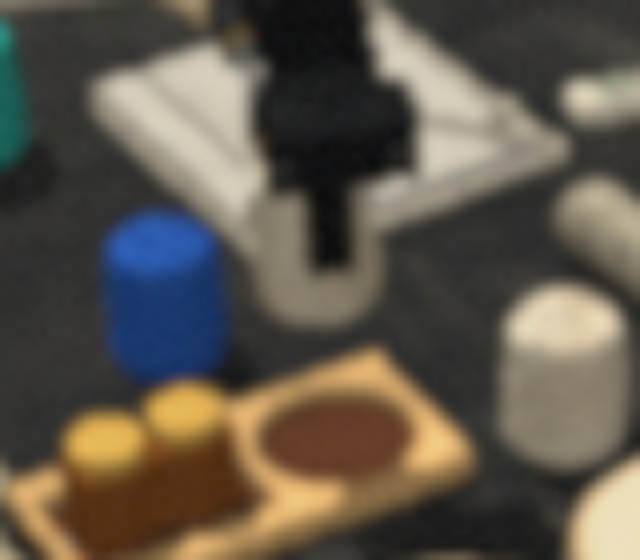

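Emit:
drive_tool --targets '[[[0, 0, 0.03], [0, 0, 0], 255], [[0, 0, 0.055], [0, 0, 0], 255], [[0, 0, 0.075], [0, 0, 0], 255], [[0, 0, 0.085], [0, 0, 0], 255], [[0, 0, 0.09], [0, 0, 0], 255], [[0, 0, 0.0935], [0, 0, 0], 255], [[0, 0, 0.0935], [0, 0, 0], 255], [[0, 0, 0.0935], [0, 0, 0], 255]]'

```text
t: 24.85
ee_pos: [0.5666, 0.1209, 0.0314]
orientation: [3.141, 0.001, 2.792]
wrist_force: [1.1, -0.0, -2.2]
width: 0.0586
finger_force: 19.8
```

Emit:
drive_tool --targets '[[[0, 0, 0], [0, 0, 0], 60], [[0, 0, 0], [0, 0, 0], 60], [[0, 0, 0], [0, 0, 0], 60], [[0, 0, 0], [0, 0, 0], 60], [[0, 0, -0.03], [0, 0, 0], 60], [[0, 0, -0.07], [0, 0, 0], 60], [[0, 0, -0.1], [0, 0, 0], 60], [[0, 0, -0.1], [0, 0, 0], 0], [[0, 0, -0.1], [0, 0, 0], 0]]'

```text
t: 25.6
ee_pos: [0.5668, 0.1209, 0.1323]
orientation: [3.14, 0.003, 2.792]
wrist_force: [0.6, -0.2, -1.6]
width: 0.0812
finger_force: 0.0
```

Run:
```python
from h import *
go(.6685,.066,.13,20)
im,d=snap('side','s10');P=cloud('side',d)
for n,(x,y,h) in dict(d1=(.566,.12,.077),d2=(.67,.067,.072),br=(.66,-.21,.056)).items():
    m=(abs(P[...,2]-h)<.005)&(abs(P[...,0]-x)<.04)&(abs(P[...,1]-y)<.04); q=P[m]; print(n,m.sum(),q.mean(0).round(4),((q.max(0)+q.min(0))/2).round(4))
```

```text
t [-0.1144, -0.0167, 0.0023] wz 0.8719 q6 end -0.25 end yaw 110.0
d1 101 [0.5645 0.1192 0.0765] [0.5642 0.1226 0.0765]
d2 92 [0.6679 0.0632 0.0716] [0.6672 0.0642 0.072 ]
br 71 [ 0.6579 -0.2145  0.0556] [ 0.659  -0.2135  0.0555]
```

Emit:
drive_tool --targets '[[[-0.114, -0.0167, 0], [0, 0, 0.872], 0], [[-0.114, -0.0167, 0], [0, 0, 0.872], 0], [[-0.114, -0.0167, 0], [0, 0, 0.872], 0], [[-0.114, -0.0167, 0], [0, 0, 0.872], 0], [[-0.114, -0.0167, 0], [0, 0, 0.872], 0], [[-0.114, -0.0167, 0], [0, 0, 0.872], 0], [[-0.114, -0.0167, 0], [0, 0, 0.872], 0], [[-0.114, -0.0167, 0], [0, 0, 0.872], 0], [[-0.114, -0.0167, 0], [0, 0, 0.872], 0], [[-0.114, -0.0167, 0], [0, 0, 0.872], 0]]'

```text
t: 26.48
ee_pos: [0.6671, 0.0661, 0.1296]
orientation: [-3.14, -0.001, 1.924]
wrist_force: [0.4, -0.5, 0.5]
width: 0.0954
finger_force: 0.0
```

Run:
```python
from h import *
go(.6685,.066,.022,20)
```

```text
t [-0.0005, 0.0013, 0.1076] wz 0.0041 q6 end -0.25 end yaw 110.0
```

Emit:
drive_tool --targets '[[[-0.0005, 0.0013, 0.03], [0, 0, 0], 0], [[-0.0005, 0.0013, 0.05], [0, 0, 0], 0], [[-0.0005, 0.0013, 0.07], [0, 0, 0], 0], [[-0.0005, 0.0013, 0.09], [0, 0, 0], 0], [[-0.0005, 0.0013, 0.1075], [0, 0, 0], 0], [[-0.0005, 0.0013, 0.1075], [0, 0, 0], 0]]'

```text
t: 26.98
ee_pos: [0.6669, 0.0661, 0.0194]
orientation: [-3.136, -0.002, 1.923]
wrist_force: [-0.4, -0.5, -0.7]
width: 0.0949
finger_force: 0.0
```

Emit:
drive_tool --targets '[[[0, 0, 0], [0, 0, 0], 255], [[0, 0, 0], [0, 0, 0], 255], [[0, 0, 0], [0, 0, 0], 255], [[0, 0, 0], [0, 0, 0], 255], [[0, 0, 0], [0, 0, 0], 255], [[0, 0, 0], [0, 0, 0], 255], [[0, 0, 0], [0, 0, 0], 255], [[0, 0, 0], [0, 0, 0], 255]]'

```text
t: 27.65
ee_pos: [0.6692, 0.0661, 0.0236]
orientation: [3.141, 0.0, 1.92]
wrist_force: [0.3, 0.7, 4.5]
width: 0.0596
finger_force: 20.0
```

Run:
```python
from h import *
print(status.get_obs()['ee_pos'])
go(.545,-.300,.135,20)
```

```text
[0.66922395 0.06612262 0.02364521]
t [-0.3016, -0.2419, -0.1114] wz -0.0 q6 end -0.85 end yaw 110.0
```

Emit:
drive_tool --targets '[[[0, 0, -0.035], [0, 0, 0], 255], [[0, 0, -0.075], [0, 0, 0], 255], [[0, 0, -0.111], [0, 0, 0], 255], [[-0.3016, -0.242, -0.111], [0, 0, 0], 255], [[-0.3016, -0.242, -0.111], [0, 0, 0], 255], [[-0.3016, -0.242, -0.111], [0, 0, 0], 255], [[-0.3016, -0.242, -0.111], [0, 0, 0], 255], [[-0.3016, -0.242, -0.111], [0, 0, 0], 255], [[-0.3016, -0.242, -0.111], [0, 0, 0], 255], [[-0.3016, -0.242, -0.111], [0, 0, 0], 255]]'

```text
t: 28.48
ee_pos: [0.5739, -0.2118, 0.1338]
orientation: [-3.141, -0.001, 1.92]
wrist_force: [0.4, -1.1, -2.2]
width: 0.0592
finger_force: 20.0
```

Run:
```python
from h import *
go(.545,-.300,.135,20)
```

```text
t [-0.073, -0.0573, -0.0012] wz 0.0002 q6 end -0.85 end yaw 110.0
```

Emit:
drive_tool --targets '[[[-0.07, -0.055, 0], [0, 0, 0], 255], [[-0.07, -0.055, 0], [0, 0, 0], 255], [[-0.07, -0.055, 0], [0, 0, 0], 255], [[-0.07, -0.055, 0], [0, 0, 0], 255], [[-0.07, -0.055, 0], [0, 0, 0], 255], [[-0.07, -0.055, 0], [0, 0, 0], 255]]'

```text
t: 28.98
ee_pos: [0.5476, -0.2934, 0.1338]
orientation: [-3.141, -0.001, 1.921]
wrist_force: [0.1, 0.3, -1.0]
width: 0.0596
finger_force: 20.0
```

Run:
```python
from h import *
go(.545,-.300,.0297,20)
```

```text
t [-0.0053, -0.0047, 0.1041] wz 0.0009 q6 end -0.85 end yaw 110.0
```

Emit:
drive_tool --targets '[[[-0.0053, -0.0047, 0.0], [0, 0, 0], 255], [[-0.0053, -0.0047, 0.03], [0, 0, 0], 255], [[-0.0053, -0.0047, 0.06], [0, 0, 0], 255], [[-0.0053, -0.0047, 0.08], [0, 0, 0], 255], [[-0.0053, -0.0047, 0.09], [0, 0, 0], 255], [[-0.0053, -0.0047, 0.098], [0, 0, 0], 255], [[-0.0053, -0.0047, 0.104], [0, 0, 0], 255], [[-0.0053, -0.0047, 0.104], [0, 0, 0], 255], [[-0.0053, -0.0047, 0.104], [0, 0, 0], 255]]'

```text
t: 29.73
ee_pos: [0.5452, -0.3014, 0.0307]
orientation: [3.141, 0.001, 1.92]
wrist_force: [0.0, 0.5, -1.7]
width: 0.0594
finger_force: 20.0
```

Emit:
drive_tool --targets '[[[0, 0, 0], [0, 0, 0], 60], [[0, 0, 0], [0, 0, 0], 60], [[0, 0, 0], [0, 0, 0], 60], [[0, 0, 0], [0, 0, 0], 60], [[0, 0, -0.03], [0, 0, 0], 60], [[0, 0, -0.07], [0, 0, 0], 60], [[0, 0, -0.1], [0, 0, 0], 60], [[0, 0, -0.1], [0, 0, 0], 0], [[0, 0, -0.1], [0, 0, 0], 0]]'

```text
t: 30.48
ee_pos: [0.5453, -0.3017, 0.1319]
orientation: [3.139, 0.003, 1.92]
wrist_force: [0.0, 0.5, -0.6]
width: 0.0811
finger_force: 0.0
```

Run:
```python
from h import *
go(.6595,-.211,.12,-7.7)
im,d=snap('side','s11');P=cloud('side',d)
for n,(x,y,h) in dict(d2=(.545,-.3,.077),br=(.66,-.21,.056)).items():
    m=(abs(P[...,2]-h)<.005)&(abs(P[...,0]-x)<.04)&(abs(P[...,1]-y)<.04); q=P[m]; print(n,m.sum(),q.mean(0).round(4),((q.max(0)+q.min(0))/2).round(4))
```

```text
t [0.0462, 0.1383, 0.0119] wz 0.4833 q6 end -0.18 end yaw 82.3
d2 168 [ 0.5441 -0.3025  0.0762] [ 0.5454 -0.301   0.0761]
br 26 [ 0.6578 -0.2223  0.055 ] [ 0.6573 -0.2211  0.0561]
```

Emit:
drive_tool --targets '[[[0.046, 0.139, 0], [0, 0, 0.483], 0], [[0.046, 0.139, 0], [0, 0, 0.483], 0], [[0.046, 0.139, 0], [0, 0, 0.483], 0], [[0.046, 0.139, 0], [0, 0, 0.483], 0], [[0.046, 0.139, 0], [0, 0, 0.483], 0], [[0.046, 0.139, 0], [0, 0, 0.483], 0], [[0.046, 0.139, 0], [0, 0, 0.483], 0], [[0.046, 0.139, 0], [0, 0, 0.483], 0]]'

```text
t: 31.2
ee_pos: [0.6587, -0.2113, 0.1293]
orientation: [-3.14, -0.0, 1.437]
wrist_force: [-0.4, -0.6, -0.3]
width: 0.0952
finger_force: 0.0
```

Run:
```python
from h import *
go(.6595,-.212,.005,-7.7)
```

```text
t [-0.0005, 0.0009, 0.1243] wz 0.0007 q6 end -0.18 end yaw 82.3
```

Emit:
drive_tool --targets '[[[-0.0005, 0.0009, 0.03], [0, 0, 0], 0], [[-0.0005, 0.0009, 0.06], [0, 0, 0], 0], [[-0.0005, 0.0009, 0.085], [0, 0, 0], 0], [[-0.0005, 0.0009, 0.105], [0, 0, 0], 0], [[-0.0005, 0.0009, 0.118], [0, 0, 0], 0], [[-0.0005, 0.0009, 0.124], [0, 0, 0], 0], [[-0.0005, 0.0009, 0.124], [0, 0, 0], 0]]'

```text
t: 31.78
ee_pos: [0.6598, -0.2116, 0.0051]
orientation: [-3.14, -0.001, 1.436]
wrist_force: [-0.5, -0.2, 0.6]
width: 0.0948
finger_force: 0.0
```

Emit:
drive_tool --targets '[[[0, 0, 0], [0, 0, 0], 255], [[0, 0, 0], [0, 0, 0], 255], [[0, 0, 0], [0, 0, 0], 255], [[0, 0, 0], [0, 0, 0], 255], [[0, 0, 0], [0, 0, 0], 255], [[0, 0, 0], [0, 0, 0], 255], [[0, 0, 0], [0, 0, 0], 255], [[0, 0, 0], [0, 0, 0], 255]]' --newtons 20

```text
t: 32.45
ee_pos: [0.6605, -0.2112, 0.0061]
orientation: [3.141, -0.0, 1.437]
wrist_force: [-0.2, -0.1, 0.9]
width: 0.0511
finger_force: 19.3
```

Emit:
drive_tool --targets '[[[0, 0, -0.01], [0, 0, 0], 255], [[0, 0, -0.02], [0, 0, 0], 255], [[0, 0, -0.03], [0, 0, 0], 255], [[0, 0, -0.03], [0, 0, 0], 255]]'

```text
t: 32.78
ee_pos: [0.6616, -0.2116, 0.039]
orientation: [3.138, 0.001, 1.437]
wrist_force: [1.0, -0.7, -1.0]
width: 0.0506
finger_force: 19.1
```

Run:
```python
from h import *
go(.4562,-.2875,.13,-8)
im,d=snap('side','s12');P=cloud('side',d)
K=camera_info('side');T=np.linalg.inv(K['T']);c=T[:3,:3]@[.66,-.21,.05]+T[:3,3];uv=np.array(K['camera_matrix'])@c;u,v=(uv[:2]/uv[2]).astype(int)
cv2.imwrite('pics/s12c.png',cv2.resize(im[v-30:v+30,u-35:u+35,::-1],None,fx=9,fy=9,interpolation=cv2.INTER_CUBIC))
```

```text
t [-0.1026, -0.1934, -0.091] wz 0.0057 q6 end -0.42 end yaw 82.0
```

View pics/s12c.png

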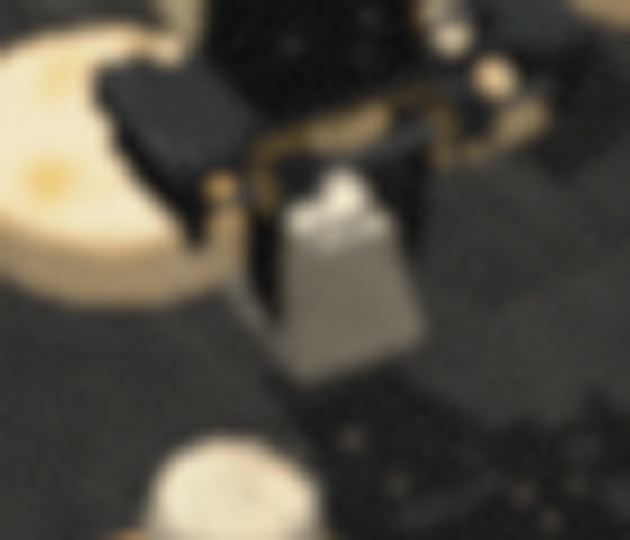

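Emit:
drive_tool --targets '[[[0, 0, -0.04], [0, 0, 0], 255], [[0, 0, -0.075], [0, 0, 0], 255], [[0, 0, -0.091], [0, 0, 0], 255], [[-0.1026, -0.1934, -0.091], [0, 0, 0.006], 255], [[-0.1026, -0.1934, -0.091], [0, 0, 0.006], 255], [[-0.1026, -0.1934, -0.091], [0, 0, 0.006], 255], [[-0.1026, -0.1934, -0.091], [0, 0, 0.006], 255], [[-0.1026, -0.1934, -0.091], [0, 0, 0.006], 255], [[-0.1026, -0.1934, -0.091], [0, 0, 0.006], 255], [[-0.1026, -0.1934, -0.091], [0, 0, 0.006], 255]]'

```text
t: 33.67
ee_pos: [0.4528, -0.2879, 0.1273]
orientation: [-3.141, -0.0, 1.428]
wrist_force: [0.9, 0.0, -1.1]
width: 0.0512
finger_force: 19.1
```

Emit:
drive_tool --targets '[[[0, 0, 0], [0, 0, 0], 255], [[0, 0, 0], [0, 0, 0], 255], [[0, 0, 0], [0, 0, 0], 255]]'

```text
t: 33.92
ee_pos: [0.4562, -0.2867, 0.1269]
orientation: [3.141, -0.0, 1.432]
wrist_force: [0.3, -0.5, -0.7]
width: 0.0512
finger_force: 19.1
```

Run:
```python
from h import *
go(.4562,-.2875,.0117,-8)
im,d=snap('side','s13');P=cloud('side',d)
m=(P[...,2]>.09)&(abs(P[...,0]-.456)<.05)&(abs(P[...,1]+.2875)<.05)&(im.min(-1)>55); print(m.sum(),P[m].min(0),P[m].max(0))
```

```text
t [-0.0008, 0.0001, 0.1152] wz 0.0008 q6 end -0.42 end yaw 82.0
839 [ 0.40623183 -0.33695834  0.12101989] [ 0.50587013 -0.23815108  0.54754618]
```

Emit:
drive_tool --targets '[[[-0.0008, 0, 0.03], [0, 0, 0], 255], [[-0.0008, 0, 0.06], [0, 0, 0], 255], [[-0.0008, 0, 0.085], [0, 0, 0], 255], [[-0.0008, 0, 0.1], [0, 0, 0], 255], [[-0.0008, 0, 0.109], [0, 0, 0], 255], [[-0.0008, 0, 0.115], [0, 0, 0], 255], [[-0.0008, 0, 0.115], [0, 0, 0], 255], [[-0.0008, 0, 0.115], [0, 0, 0], 255]]'

```text
t: 34.63
ee_pos: [0.4555, -0.2879, 0.0124]
orientation: [3.141, 0.0, 1.431]
wrist_force: [-0.5, -0.3, -1.3]
width: 0.0509
finger_force: 19.2
```

Emit:
drive_tool --targets '[[[0, 0, 0], [0, 0, 0], 85], [[0, 0, 0], [0, 0, 0], 85], [[0, 0, 0], [0, 0, 0], 85], [[0, 0, 0], [0, 0, 0], 85], [[0, 0, -0.03], [0, 0, 0], 85], [[0, 0, -0.07], [0, 0, 0], 85], [[0, 0, -0.1], [0, 0, 0], 85], [[0, 0, -0.14], [0, 0, 0], 85], [[0, 0, -0.18], [0, 0, 0], 85], [[0, 0, -0.18], [0, 0, 0], 85]]'

```text
t: 35.47
ee_pos: [0.457, -0.2894, 0.1992]
orientation: [3.132, 0.006, 1.431]
wrist_force: [0.3, -1.2, 0.2]
width: 0.0634
finger_force: 0.0
```

Emit:
drive_tool --targets '[[[0, -0.0, -0.1], [0, 0, 0], 85], [[0, 0, -0.1], [0, 0, 0], 85], [[0, 0.0, -0.1], [0, 0, 0], 85], [[0.15, 0, -0.1], [0, 0, 0], 85], [[0.15, 0, -0.1], [0, 0, 0], 85], [[0.15, 0, -0.1], [0, 0, 0], 85], [[0.15, 0, -0.1], [0, 0, 0], 85], [[0.15, 0, -0.1], [0, 0, 0], 85], [[0.15, 0, -0.1], [0, 0, 0], 85]]'

```text
t: 36.22
ee_pos: [0.476, -0.1383, 0.2923]
orientation: [3.141, 0.0, 1.433]
wrist_force: [-0.2, -0.8, 0.5]
width: 0.0631
finger_force: 0.0
```

Run:
```python
from h import *
im,d=snap('side','s14');P=cloud('side',d)
for n,(x,y,h) in dict(A=(.445,.128,.059),B=(.489,.126,.059),d1=(.566,.12,.077),d2=(.545,-.3,.077),br=(.456,-.2875,.061)).items():
    m=(abs(P[...,2]-h)<.005)&(abs(P[...,0]-x)<(.02 if n in 'AB' else .04))&(abs(P[...,1]-y)<.04); q=P[m]; print(n,m.sum(),q.mean(0).round(4),((q.max(0)+q.min(0))/2).round(4))
cv2.imwrite('pics/s14c.png',cv2.resize(im[160:320,220:420,::-1],None,fx=3.75,fy=3.75,interpolation=cv2.INTER_CUBIC))
```

```text
A 52 [0.4452 0.1234 0.0599] [0.4449 0.126  0.059 ]
B 54 [0.488  0.1229 0.0596] [0.4885 0.1247 0.059 ]
d1 97 [0.5643 0.119  0.077 ] [0.5646 0.1188 0.077 ]
d2 166 [ 0.544  -0.3025  0.0766] [ 0.5463 -0.3014  0.077 ]
br 99 [ 0.4532 -0.2908  0.0604] [ 0.4539 -0.2903  0.0605]
```

View pics/s14c.png

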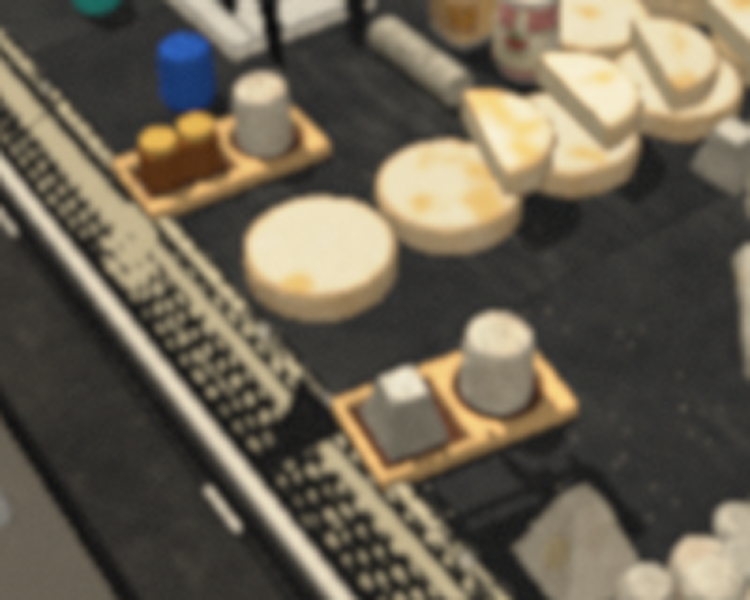

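The picture shows both kits complete: the jars at crop (175,150), the first drum at (263,115), the brick at (405,410) and the second drum at (497,365). All stand at the expected heights and the arm is clear.

```bash
python3 -c "
from workcell import bot; print(bot.finish_job())"
```

```text
the job is handed in; nothing more can be done
None
```

I handed the job in after about 36 s of robot time: both kits are complete, with the jars squeezed flat to flat and all five pieces at their expected heights in the last camera check. The pyramid and log were not touched; no judging result came back.

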